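# Check that a brake lever stops short of the bar

## Task

Check the stop of the brake lever mounted on the handlebar stub: with the outside of the fingers, push the lever towards the bar until it comes up firmly against its stop screw, without forcing it, and keep it pressed there for two seconds. Then ease it back out so that it does not snap open, and move clear. Do not pinch or hook the lever or touch the bar, and leave the loose things on the bench where they are.

Things in the scene. Friction and masses are not known exactly. Their poses are not given: they have to be found in the camera images.
- stand: Dark steel test stand clamped to the bench, turned about z by up to 0.5 rad: base plate 140 (x) x 260 (y) x 12 mm, post 44 x 30 mm, 140 mm high, at y = +112 mm. Origin: centre of its underside, on the bench. The bar runs along its y axis above the origin; the lever is on the bar's -x side (the robot's side) and is pushed towards +x.
- bar: Steel handlebar stub, 22 mm thick, along the stand's y axis, its axis 120 mm above the bench; black rubber grip (32 mm, end flanges 38 mm) from y = -99 to -10 mm; black collar with the stop screw at y = -2 to 12, x = -28 to 16 mm, top 138 mm high; black clamp and fork for the pivot at y = 45 to 72 mm. Origin on the bar's axis above the stand's origin; axes as the stand. Keep off it.
- lever (a joint): Lever angle in rad: 0 fully out (a spring keeps it there), growing as pressed to the bar, counter-clockwise from above. It meets the stop screw between 0.19 and 0.35, differently each time. At 100 mm from the pivot the spring needs 1 N to start, 2 to 3 N at the stop; there it turns rigid. 8 to 15 N is firm on the stop, over 45 N is forcing it. If let go it snaps out in under 0.1 s.
- lever_pivot (a point): The lever's pivot axis (vertical), at the lever's mid-height, 120 mm above the bench; in the stand's frame at x = -40, y = +60 mm. Axes as the stand.
- lever_press (a point): Good place to push: middle of the blade's outer face, 100 mm along the blade from the pivot (and 5 mm off its centre line), 120 mm above the bench. Moves with the lever. Its x axis points square into the blade, to the bar; y runs along the blade to the pivot; z up. With the lever out (0) its x axis is turned 0.35 rad clockwise, seen from above, from the stand's x axis.
- lever_blade: Outer part of the aluminium lever blade (faces away from the bar). The whole blade is 10 mm thick, 18 mm high (111 to 129 mm above the bench) and about 140 mm long from the pivot to the end, with an 18 mm ball at its free end. Origin: on the pivot at mid-height; the blade runs along its -y axis, its x axis points to the bar.
- lever_back: Inner face of the same blade (its 4 mm nearest the bar), from 4 to 126 mm along the blade; same origin and axes as lever_blade. Only the stop screw may touch it: fingers there mean the lever is pinched or hooked.
- stop: The stop screw: steel pin 8 mm in diameter with a rounded tip, sticking out of the collar towards the lever, along the stand's x axis at y = +5 mm, 120 mm above the bench. Origin: its tip, which meets the back of the blade about 55 mm from the pivot.
- meter: Loose grey multimeter, 78 x 160 x 34 mm, lying beyond the stand. Origin: centre of its underside.
- enclosure: Loose small aluminium enclosure, 60 x 90 x 32 mm, beside the stand's -y end. Origin: centre of its underside.
- spare: Loose spare lever blade, 150 mm long, 10 mm wide, 18 mm high, lying on the bench between robot and stand. Origin: middle of its underside; length along its x axis.
- driver: Loose screwdriver with a black handle, 170 mm long, lying on the bench between robot and stand. Origin: middle of its length, at its underside; tip towards its +x.

How it is judged (in metres and radians):
On the way:
1. the lever is pressed firmly against its stop screw by the fingers and kept there (contact force between stop and lever_back above 2 N and contact force between the fingers and lever_blade above 3 N), for 1.5 s.
At the end, for the whole second after the job is handed in: The lever was held against its stop screw (over 2 N on the screw, pushed by the fingers) for 1.5 s without a break; at the end it is fully out again (within 0.04 rad) and at rest, and each loose thing lies within 15 mm of where it was (value of joint lever below 0.04 rad and velocity of joint lever between -0.1 and 0.1 rad/s and distance of each of meter, enclosure, spare, driver from where it was at the start of the episode below 0.015 m); the robot touches nothing.
It fails at once if the lever was forced (over 45 N) (contact force between the fingers and lever_blade above 45 N or contact force between the fingers and lever_back above 45 N).
It fails at once if the lever was pinched or hooked (fingers on its inner face) (contact force between the fingers and lever_back above 1 N).
It fails at once if the fingers or the arm touched the bar (contact force between any of the fingers, the arm and bar above 1 N).
It fails at once if the lever snapped back out (velocity of joint lever below -5 rad/s).
It fails at once if a loose thing on the bench was moved or lifted (over 15 mm) (distance of any of meter, enclosure, spare, driver from where it was at the start of the episode above 0.015 m).
It also fails if it takes over 38 s, if anything falls off the work surface, if the arm or the gripper's body presses on something with over 40 N, if the wrist force passes 120 N, or if a joint passes its speed limit or range.

## Robot

A 6-joint arm with a two-finger parallel gripper is mounted at the origin on the work surface. World frame = base frame: x ahead of the robot, y to its left, z up, the work surface at z = 0. Lengths are in mm, angles in rad, forces in N, time in s.
With the tool pointing down it reaches from about 350 to 975 mm from the base axis. Payload 17.4 kg.
Tool frame: the origin (TCP) lies on the centre line of the jaws, within the pads' length; the fingertips stand 25 mm ahead of it and the grasp point (between the pads) lies 6 mm ahead of it; z points along the fingers, y is the line along which they close (so a half turn about z gives the same grasp; the last joint's range is limited). The gripper opens to 85 mm and grips with 20 to 120 N. Pads are 22 mm wide; open, the fingers measure 114 mm over their backs; the gripper's body (76 mm by 85 mm) begins 54 mm behind the grasp point. The pads swing forward as they close: fully open they stand 13 mm farther back than shut.
Start: joints at [1.081, 0.116, 1.442, -0, 1.584, -0.038], TCP at [294.704, 607.275, 256.303] pointing down, gripper open.
Joint ranges: [-2.83, 2.83], [-0.83, 2.19], [0.07, 2.5], [-1.14, 4.28], [0.01, 3], [-2.97, 2.97]. Speed limits (rad/s): [1.89, 1.89, 2.22, 3.14, 3.14, 3.14].

## Interface

Orientations are given as a rotation vector (axis times angle).
In Python, from plant import monitor, viewer, ticket gives the robot as it stands.
- The arm moves only by the tool move_arm, never from a script. Its argument "motion" is a list of rows, each a list of 5 numbers: the opening in per cent of the stroke, from 0 (shut) to 100 (fully open), then the shift along the tool's x, y, z in cm, then the turn about the tool's z in rad. In form: [[grip, dx, dy, dz, spin], ...]. A call has exactly 8 rows; each row shifts and turns the commanded pose from where the row before left it, along the tool's axes as they then stand; what a row does not reach is not made up. A row lasts 1/12 s, in which the tool goes at most 41.7 mm and 7.16 degrees, less where a joint would pass 70% of its speed; a pose out of reach is approached as far as the arm can. A call with a gripper value outside its range is refused whole. The fingers move at their own pace and stop on an object; the grip force is fixed at half the most. Time passes only in rows, so rows that do not move let the fingers close, or fill a call up. It gives the time, the measured TCP pose, the force, the opening and the grip force at its end, in the units of the state.
- monitor.state(): the state, without advancing time (a new reading comes with each control period).
- viewer.grab_frame(name): name is "scene" or "top" or "wrist"; returns (picture, depth): 384x512x3 uint8, red, green, blue; 384x512 float32, mm along the optical axis (not along the pixel's ray), 0 where there is no reading.
- viewer.get_calibration(name): a dict with "fov_y" (degrees; the focal length in pixels is half the picture's height over the tangent of half this angle, whatever the lens; pixels are square), "cx", "cy" (the principal point, pixels), "cam_to_world" (4x4, takes a point from camera to world coordinates); the wrist camera has in their place "mount" (4x4, takes a point from camera to tool coordinates, whose origin is the TCP and whose axes are the flange's). Camera axes: x right, y down, z forward; pixel columns grow to the right and rows downward; lengths in mm; the calibration is good to about 2 mm. The wrist camera is an equidistant fisheye: a pixel r from the principal point sees the ray r / f radians off the axis. A picture is of the moment at which its call begins: read the wrist's pose just before it. get_calibration takes no time and is no camera call.
- ticket.close_job(): hands the job in; it is judged then, once.
The state is a dict: "time": time; "q": joint angles; "qvel": joint speeds; "joint_efforts": joint torques, N m; "position": TCP position; "ee_rot": TCP orientation; "contact_force": force on the tool from outside, world axes, zero at the start; "ft_torque": the same for the moment, N m; "opening": finger opening in mm; "gripper_force": force on a finger pad.
Only numpy, scipy, OpenCV 4.12 (cv2) and the standard library are available. Lean on these libraries where they do the work, as an engineer would, in place of code of your own. Each camera call takes 0.05 s, during which the arm holds its last target. There are 200 camera calls.

## Working session

There is one attempt and no reset: what is moved stays moved. The work goes in short steps, Python scripts to look and compute and a tool call to move; the robot and the scene stay as the last step left them, time stands still between calls to the robot, and variables do not carry over. Pictures are saved under pics/ and viewed, at most 10 in all, crops included, and the job is handed in when it is done.

Besides the shell and the picture viewer there is one more tool, called after "Request:" in YAML: its name, and indented under it one key for each argument. move_arm: Moves the arm, as the interface text tells. Its arguments: {"type":"object","properties":{"motion":{"type":"array","items":{"type":"array","items":{"type":"number"}}}},"required":["motion"]}

```bash
mkdir -p pics; cat > h.py <<'E'
import numpy as np, cv2
from plant import monitor, viewer, ticket
from scipy.spatial.transform import Rotation as R
def grab(n):
    p,d=viewer.grab_frame(n); cv2.imwrite(f'pics/{n}.png',p[:,:,::-1]); np.save(f'pics/{n}.npy',d); return p,d
def w(n,u,v,d=None):
    c=viewer.get_calibration(n); f=192/np.tan(np.radians(c['fov_y'])/2)
    if d is None: d=np.load(f'pics/{n}.npy')[int(v),int(u)]
    return (np.array(c['cam_to_world'])@[ (u-c['cx'])/f*d,(v-c['cy'])/f*d,d,1])[:3]
E
python3 - <<'E'
from h import *
s=monitor.state(); print(s['time'],s['position'],s['ee_rot'],s['contact_force'],s['opening']); print(R.from_rotvec(s['ee_rot']).as_matrix().round(3))
a=[grab(n) for n in('top','scene')]
for n in('top','scene'):
  c=viewer.get_calibration(n);print(c['fov_y'],np.round(c['cam_to_world'],2).tolist())
E
```

```text
0.0 [294.60759937 607.12901649 255.55549588] [-7.03479137e-01 -3.06150761e+00  1.80840349e-03] [-0.09792031 -0.07962374 -0.38640582] 85.40868306848935
[[-0.9    0.437 -0.001]
 [ 0.437  0.9   -0.001]
 [ 0.    -0.001 -1.   ]]
56.87834133365392 [[0.0, -1.0, 0.09, 531.79], [-1.0, -0.01, -0.05, 31.33], [0.05, -0.09, -0.99, 778.24], [0.0, 0.0, 0.0, 1.0]]
53.76170008153694 [[0.53, 0.46, -0.71, 1107.88], [0.85, -0.27, 0.46, -322.47], [0.02, -0.85, -0.53, 505.72], [0.0, 0.0, 0.0, 1.0]]
```

View pics/top.png

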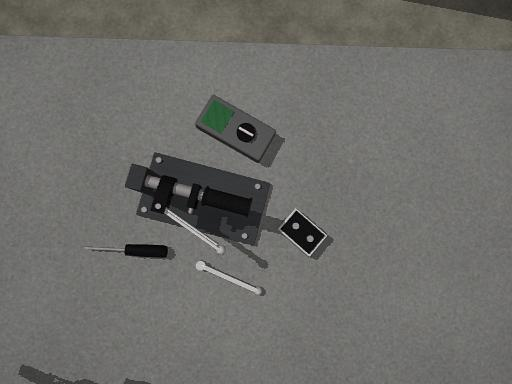

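View pics/scene.png

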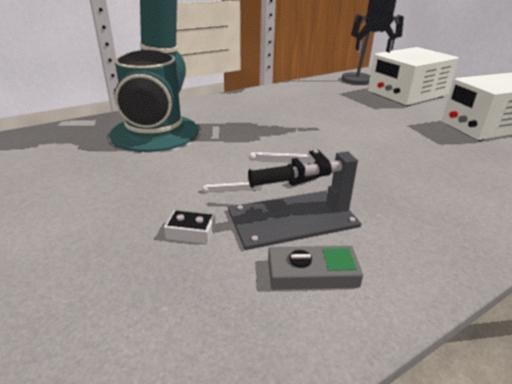

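The top view shows the stand with bolts at (159,160), (257,187), (245,236), (144,210). The lever runs from the pivot near (158,206) to the ball at (221,250). The driver (85–167,250) and the spare (201,266)–(259,291) lie on the robot's side, and the enclosure is at (303,232). Next I'll enlarge this view.

```bash
python3 - <<'E'
from h import *
p=cv2.imread('pics/top.png'); c=p[140:300,75:335]
cv2.imwrite('pics/c.png',cv2.resize(c,None,fx=3,fy=3,interpolation=cv2.INTER_CUBIC))
E
```

```text
(no output)
```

View pics/c.png

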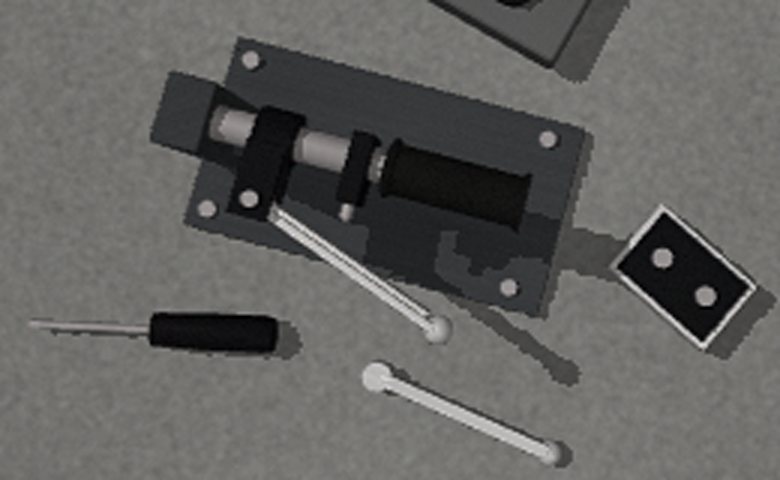

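The enlarged crop (3x, offset 75,140) shows the pivot bolt at (249,198), the ball at (437,329), and plate corners at (239,38), (587,128), (546,317) and (184,224).

```bash
cat >> h.py <<'E'
def wz(n,u,v,z):
    a=w(n,u,v,100.);b=w(n,u,v,1000.); return a+(b-a)*(z-a[2])/(b[2]-a[2])
E
python3 - <<'E'
from h import *
g=lambda u,v,z: wz('top',75+(u+.0)/3,140+v/3,z)
C=np.array([g(*c,12) for c in [(239,38),(587,128),(546,317),(184,224)]])
print(C.round(0).tolist()); o=C.mean(0)
ey=(C[0]-C[1])+(C[3]-C[2]); th=np.arctan2(-ey[0],ey[1]); print('o',o,'th',th)
Rz=lambda t:np.array([[np.cos(t),-np.sin(t)],[np.sin(t),np.cos(t)]])
pv=o[:2]+Rz(th)@[-40,60]; print('pivot',pv)
print('pivotbolt z135,145',g(249,198,138)[:2])
b=g(437,329,124)[:2]; print('ball',b, 'lever ang', np.arctan2(*( (b-pv)*[1,-1]))-th, np.linalg.norm(b-pv))
print('grip end',g(515,200,120)[:2],'expect',o[:2]+Rz(th)@[0,-99])
for n,uv,z in [('spare',[(375,377),(553,453)],18),('driver',[(30,322),(277,333)],15),('encl',[(662,207),(614,267),(755,287),(703,347)],32)]:
  print(n,[g(*q,z)[:2].round(0).tolist() for q in uv])
for a in (0,.19,.35):
  t=th-.35+a; print(a,'press',pv+Rz(t)@[-5,-100], 'normal',Rz(t)@[1,0])
d=np.load('pics/top.npy')
for q in [(249,198),(437,329),(350,268),(437,180)]: print(w('top',75+q[0]/3,140+q[1]/3).round(0))
E
```

```text
[[686.0, 212.0, 12.0], [623.0, -40.0, 12.0], [487.0, -10.0, 12.0], [552.0, 247.0, 12.0]]
o [587.05542259 102.1402288   12.        ] th -0.24663255698221112
pivot [562.9142091  170.09022373]
pivotbolt z135,145 [564.33831647 173.66191483]
ball [486.21737234  62.01606459] lever ang -0.37055296640596913 132.5233135769641
grip end [565.01419867  15.05282093] expect [562.88558186   6.13596432]
spare [[446.0, 110.0], [393.0, -15.0]]
driver [[484.0, 349.0], [476.0, 179.0]]
encl [[565.0, -91.0], [523.0, -57.0], [509.0, -157.0], [467.0, -119.0]]
0 press [502.59204677  90.17629045] normal [ 0.82723233 -0.56186001]
0.19 press [518.77004736  80.22202588] normal [ 0.91845791 -0.39551872]
0.35 press [533.65152834  74.33691823] normal [ 0.96974005 -0.24413981]
[564. 173. 139.]
[487.  62. 131.]
[523. 114. 129.]
[576.  62. 138.]
```

Request:
move_arm:
  motion:
    - [0,-2.2,-2.3,0,0]
    - [0,-2.2,-2.3,0,0]
    - [0,-2.2,-2.3,0,0]
    - [0,-2.2,-2.3,0,0]
    - [0,-2.2,-2.3,0,0]
    - [0,-2.2,-2.3,0,0]
    - [0,-2.2,-2.3,0,0]
    - [0,-2.2,-2.3,0,0]

```text
time: 0.77
position: [372.7, 363.4, 256.0]
ee_rot: [-0.703, -3.062, 0.0]
contact_force: [0.5, -0.1, 0.7]
opening: 0.0
gripper_force: 0.0
```

Request:
move_arm:
  motion:
    - [0,-2.2,-2.3,0,0]
    - [0,-2.2,-2.3,0,0]
    - [0,-2.2,-2.3,0,0]
    - [0,-2.2,-2.3,0,0]
    - [0,-2.2,-2.3,0,0]
    - [0,-2.2,-2.3,0,0]
    - [0,-2.2,-2.3,0,0]
    - [0,-2.2,-2.3,0,0]

```text
time: 1.43
position: [450.7, 121.0, 256.2]
ee_rot: [0.703, 3.062, -0.0]
contact_force: [1.3, 0.7, -0.1]
opening: 0.0
gripper_force: 0.0
```

Request:
move_arm:
  motion:
    - [0,0,0,1.6,0]
    - [0,0,0,1.6,0]
    - [0,0,0,1.6,0]
    - [0,0,0,1.6,0]
    - [0,0,0,1.6,0]
    - [0,0,0,1.6,0]
    - [0,0,0,1.7,0]
    - [0,0,0,1.7,0]

```text
time: 2.1
position: [450.5, 122.5, 125.3]
ee_rot: [-0.704, -3.062, 0.0]
contact_force: [-0.1, -0.5, 0.3]
opening: -0.2
gripper_force: 0.0
```

```bash
python3 - <<'E'
from h import *
s=monitor.state();print(s['position'],s['contact_force'])
p,d=grab('top');c=p[140:300,75:335,::-1]
cv2.imwrite('pics/c2.png',cv2.resize(c,None,fx=3,fy=3,interpolation=cv2.INTER_CUBIC))
p,d=grab('scene');c=p[110:250,180:380,::-1]
cv2.imwrite('pics/s2.png',cv2.resize(c,None,fx=3,fy=3,interpolation=cv2.INTER_CUBIC))
E
```

```text
[450.52418725 122.47475822 125.32620492] [-0.12566128 -0.47545014  0.27637696]
```

View pics/s2.png

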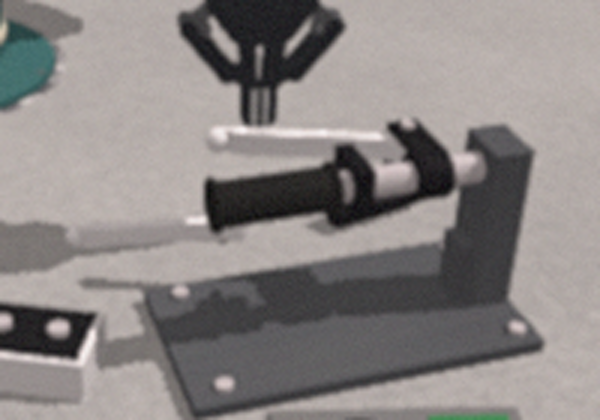

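The fingers, shut, hang square behind the blade, a little nearer the ball (crop (258,110); ball at (217,137)). The gap to the blade is clear.

Request:
move_arm:
  motion:
    - [0,-0.8,0,0,0]
    - [0,-0.8,0,0,0]
    - [0,-0.7,0,0,0]
    - [0,-0.6,0,0,0]
    - [0,-0.5,0,0,0]
    - [0,-0.4,0,0,0]
    - [0,-0.3,0,0,0]
    - [0,-0.2,0,0,0]

```text
time: 2.87
position: [489.7, 103.5, 126.3]
ee_rot: [-0.704, -3.062, 0.0]
contact_force: [-0.5, 0.6, -0.7]
opening: 0.1
gripper_force: 0.0
```

Request:
move_arm:
  motion:
    - [0,-0.2,0,0,0]
    - [0,-0.2,0,0,0]
    - [0,-0.2,0,0,0]
    - [0,-0.2,0,0,0]
    - [0,-0.2,0,0,0]
    - [0,-0.1,0,0,0]
    - [0,0,0,0,0]
    - [0,0,0,0,0]

```text
time: 3.53
position: [499.3, 98.9, 126.3]
ee_rot: [-0.704, -3.062, -0.0]
contact_force: [-2.9, -0.6, 0.1]
opening: -0.1
gripper_force: 0.6
```

Request:
move_arm:
  motion:
    - [0,-0.2,0,0,0]
    - [0,-0.2,0,0,0]
    - [0,-0.2,0,0,0]
    - [0,-0.2,0,0,0]
    - [0,-0.1,0,0,0]
    - [0,-0.1,0,0,0]
    - [0,0,0,0,0]
    - [0,0,0,0,0]

```text
time: 4.2
position: [508.3, 94.5, 126.3]
ee_rot: [-0.704, -3.062, 0.0]
contact_force: [-1.8, -0.1, 1.2]
opening: 0.2
gripper_force: 1.0
```

Request:
move_arm:
  motion:
    - [0,-0.1,0,0,0]
    - [0,-0.05,0,0,0]
    - [0,-0.05,0,0,0]
    - [0,-0.05,0,0,0]
    - [0,-0.05,0,0,0]
    - [0,0,0,0,0]
    - [0,0,0,0,0]
    - [0,0,0,0,0]

```text
time: 4.87
position: [511.0, 93.3, 126.3]
ee_rot: [-0.704, -3.062, 0.0]
contact_force: [-2.8, 0.0, -0.6]
opening: 0.1
gripper_force: 1.1
```

Request:
move_arm:
  motion:
    - [0,-0.05,0,0,0]
    - [0,-0.05,0,0,0]
    - [0,-0.05,0,0,0]
    - [0,-0.05,0,0,0]
    - [0,-0.05,0,0,0]
    - [0,0,0,0,0]
    - [0,0,0,0,0]
    - [0,0,0,0,0]

```text
time: 5.53
position: [513.2, 92.2, 126.3]
ee_rot: [-0.704, -3.062, -0.0]
contact_force: [-3.5, -0.1, -0.5]
opening: -0.1
gripper_force: 1.2
```

Request:
move_arm:
  motion:
    - [0,-0.05,0,0,0]
    - [0,-0.05,0,0,0]
    - [0,-0.05,0,0,0]
    - [0,-0.05,0,0,0]
    - [0,0,0,0,0]
    - [0,0,0,0,0]
    - [0,0,0,0,0]
    - [0,0,0,0,0]

```text
time: 6.2
position: [515.0, 91.3, 126.3]
ee_rot: [-0.704, -3.062, -0.0]
contact_force: [-2.5, -1.0, 0.4]
opening: -0.1
gripper_force: 1.2
```

Request:
move_arm:
  motion:
    - [0,-0.05,0,0,0]
    - [0,-0.05,0,0,0]
    - [0,-0.05,0,0,0]
    - [0,-0.05,0,0,0]
    - [0,0,0,0,0]
    - [0,0,0,0,0]
    - [0,0,0,0,0]
    - [0,0,0,0,0]

```text
time: 6.87
position: [516.9, 90.5, 126.3]
ee_rot: [0.704, 3.062, 0.0]
contact_force: [-2.6, 0.5, -0.2]
opening: 0.1
gripper_force: 1.3
```

```bash
python3 - <<'E'
from h import *
s=monitor.state();print(s['position'],s['contact_force'])
p,d=grab('top');c=p[180:270,125:245,::-1]
cv2.imwrite('pics/c3.png',cv2.resize(c,None,fx=5,fy=5,interpolation=cv2.INTER_CUBIC))
E
```

```text
[516.86367604  90.45375627 126.32154947] [-2.59104219  0.47694242 -0.22467242]
```

View pics/c3.png

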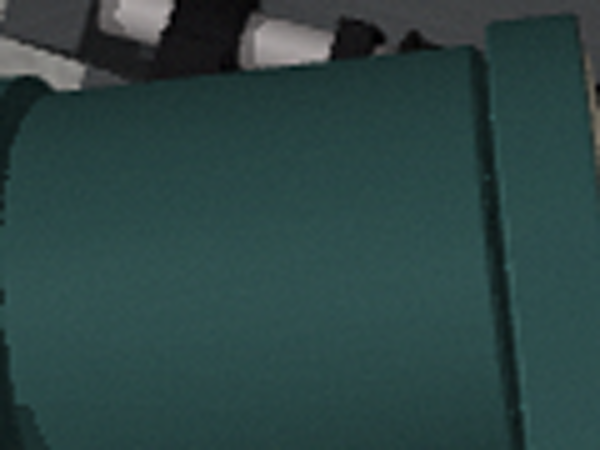

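The arm hides the lever in the top view, so I'll go by force from here.

Request:
move_arm:
  motion:
    - [0,-0.05,0,0,0]
    - [0,-0.05,0,0,0]
    - [0,-0.05,0,0,0]
    - [0,-0.05,0,0,0]
    - [0,0,0,0,0]
    - [0,0,0,0,0]
    - [0,0,0,0,0]
    - [0,0,0,0,0]

```text
time: 7.58
position: [518.7, 89.6, 126.3]
ee_rot: [-0.704, -3.062, -0.0]
contact_force: [-2.6, 2.4, -0.5]
opening: 0.2
gripper_force: 1.3
```

Request:
move_arm:
  motion:
    - [0,-0.05,0,0,0]
    - [0,-0.05,0,0,0]
    - [0,-0.05,0,0,0]
    - [0,-0.05,0,0,0]
    - [0,0,0,0,0]
    - [0,0,0,0,0]
    - [0,0,0,0,0]
    - [0,0,0,0,0]

```text
time: 8.25
position: [520.0, 89.0, 126.3]
ee_rot: [-0.703, -3.061, -0.001]
contact_force: [-7.5, 5.9, 1.5]
opening: -0.1
gripper_force: 4.5
```

Request:
move_arm:
  motion:
    - [0,-0.02,0,0,0]
    - [0,0,0,0,0]
    - [0,0,0,0,0]
    - [0,0,0,0,0]
    - [0,0,0,0,0]
    - [0,0,0,0,0]
    - [0,0,0,0,0]
    - [0,0,0,0,0]

```text
time: 8.92
position: [520.1, 89.0, 126.2]
ee_rot: [-0.703, -3.06, -0.001]
contact_force: [-8.7, 5.9, 2.1]
opening: -0.5
gripper_force: 4.9
```

Request:
move_arm:
  motion:
    - [0,0,0,0,0]
    - [0,0,0,0,0]
    - [0,0,0,0,0]
    - [0,0,0,0,0]
    - [0,0,0,0,0]
    - [0,0,0,0,0]
    - [0,0,0,0,0]
    - [0,0,0,0,0]

```text
time: 9.58
position: [520.1, 89.0, 126.2]
ee_rot: [-0.703, -3.06, -0.001]
contact_force: [-8.7, 6.2, 1.0]
opening: 0.1
gripper_force: 4.9
```

Request:
move_arm:
  motion:
    - [0,0,0,0,0]
    - [0,0,0,0,0]
    - [0,0,0,0,0]
    - [0,0,0,0,0]
    - [0,0,0,0,0]
    - [0,0,0,0,0]
    - [0,0,0,0,0]
    - [0,0,0,0,0]

```text
time: 10.25
position: [520.1, 89.0, 126.2]
ee_rot: [-0.703, -3.06, -0.001]
contact_force: [-9.0, 6.5, 2.0]
opening: 0.3
gripper_force: 4.9
```

Request:
move_arm:
  motion:
    - [0,0,0,0,0]
    - [0,0,0,0,0]
    - [0,0,0,0,0]
    - [0,0,0,0,0]
    - [0,0,0,0,0]
    - [0,0,0,0,0]
    - [0,0,0,0,0]
    - [0,0,0,0,0]

```text
time: 10.92
position: [520.1, 89.0, 126.2]
ee_rot: [-0.703, -3.06, -0.001]
contact_force: [-7.9, 6.4, 1.1]
opening: 0.1
gripper_force: 4.9
```

It was held at about 10.5 N for over 2 s. Now I'll ease it out slowly.

Request:
move_arm:
  motion:
    - [0,0.05,0,0,0]
    - [0,0.1,0,0,0]
    - [0,0.1,0,0,0]
    - [0,0.15,0,0,0]
    - [0,0.15,0,0,0]
    - [0,0.15,0,0,0]
    - [0,0.15,0,0,0]
    - [0,0.15,0,0,0]

```text
time: 11.58
position: [511.5, 92.9, 126.3]
ee_rot: [0.704, 3.062, -0.0]
contact_force: [-2.4, 0.7, -1.0]
opening: -0.1
gripper_force: 1.1
```

Request:
move_arm:
  motion:
    - [0,0.15,0,0,0]
    - [0,0.15,0,0,0]
    - [0,0.15,0,0,0]
    - [0,0.15,0,0,0]
    - [0,0.15,0,0,0]
    - [0,0.15,0,0,0]
    - [0,0.15,0,0,0]
    - [0,0.15,0,0,0]

```text
time: 12.25
position: [500.8, 98.3, 126.4]
ee_rot: [0.704, 3.062, 0.0]
contact_force: [0.2, 1.9, -1.0]
opening: -0.2
gripper_force: 0.6
```

Request:
move_arm:
  motion:
    - [0,0.15,0,0,0]
    - [0,0.15,0,0,0]
    - [0,0.15,0,0,0]
    - [0,0.15,0,0,0]
    - [0,0.15,0,0,0]
    - [0,0.15,0,0,0]
    - [0,0.15,0,0,0]
    - [0,0.15,0,0,0]

```text
time: 12.92
position: [489.9, 103.4, 126.3]
ee_rot: [0.704, 3.062, -0.0]
contact_force: [-0.4, -0.7, -0.8]
opening: -0.1
gripper_force: 0.0
```

Request:
move_arm:
  motion:
    - [0,0.4,0,0,0]
    - [0,0.5,0,0,0]
    - [0,0.6,0,0,0]
    - [0,0.6,0,0,0]
    - [0,0.6,0,0,0]
    - [0,0.5,0,0,0]
    - [0,0.4,0,0,0]
    - [0,0.2,0,0,0]

```text
time: 13.58
position: [455.3, 120.3, 126.4]
ee_rot: [0.703, 3.062, 0.0]
contact_force: [0.2, -0.9, -0.1]
opening: -0.1
gripper_force: 0.0
```

Request:
move_arm:
  motion:
    - [0,0,0,-1,0]
    - [0,0,0,-2,0]
    - [0,0,0,-2,0]
    - [0,0,0,-2,0]
    - [0,0,0,-2,0]
    - [0,0,0,-2,0]
    - [0,0,0,-1,0]
    - [0,0,0,0,0]

```text
time: 14.25
position: [456.5, 120.1, 249.0]
ee_rot: [0.703, 3.059, 0.002]
contact_force: [0.3, -0.4, 1.1]
opening: 0.1
gripper_force: 0.0
```

Request:
move_arm:
  motion:
    - [0,1,2.5,0,0]
    - [0,1,2.5,0,0]
    - [0,1,2.5,0,0]
    - [0,1,2.5,0,0]
    - [0,1,2.5,0,0]
    - [0,1,2.5,0,0]
    - [0,0.5,1,0,0]
    - [0,0,0,0,0]

```text
time: 14.92
position: [466.8, 293.9, 244.8]
ee_rot: [-0.7, -3.061, 0.002]
contact_force: [-0.2, 0.8, 0.5]
opening: 0.0
gripper_force: 0.0
```

```bash
python3 - <<'E'
from h import *
s=monitor.state();print(s['time'],s['position'],s['contact_force'])
p,d=grab('top');c=p[140:300,75:335,::-1]
cv2.imwrite('pics/c4.png',cv2.resize(c,None,fx=3,fy=3,interpolation=cv2.INTER_CUBIC))
E
```

```text
14.9167 [466.81727985 293.93408629 244.77328066] [-0.19428505  0.78072617  0.49243387]
```

View pics/c4.png

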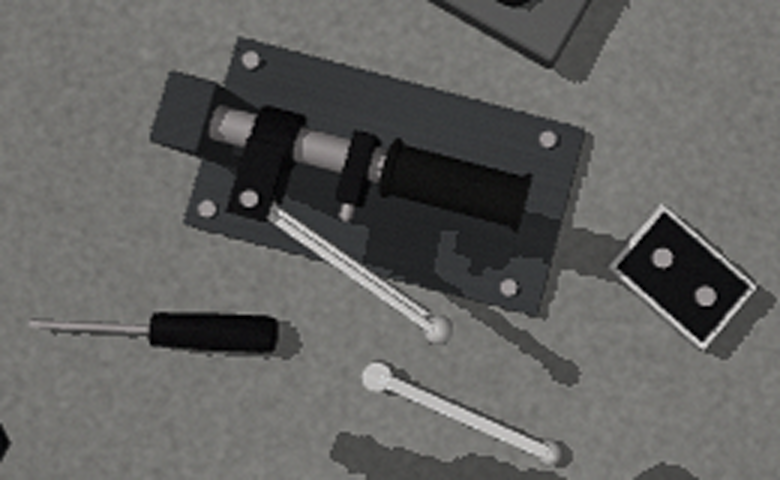

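The lever is fully out again (ball at (437,329), as at the start), the loose things are unmoved, and the arm is clear.

```bash
python3 -c "
from plant import ticket
print(ticket.close_job())"
```

```text
the job is handed in; nothing more can be done
None
```

I pressed the lever onto its stop at about 10.5 N for over 2 s, eased it back until it was fully out, and moved the arm clear. The final picture shows the loose things unmoved; the job is handed in, but no verdict came back.

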